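# Unlock the hotplate's keypad with its two-key chord and start it

## Robot

A 6-joint arm with a two-finger parallel gripper is mounted at the origin on the work surface. World frame = base frame: x ahead of the robot, y to its left, z up, the work surface at z = 0. Lengths are in m, angles in rad, forces in N, time in s.
With the tool pointing down it reaches from about 0.325 to 0.85 m from the base axis. Payload 15.5 kg.
Tool frame: the origin (TCP) lies midway between the tips of the shut fingers; the grasp point (between the pads) lies 19 mm behind it; z points along the fingers, y is the line along which they close (so a half turn about z gives the same grasp; the last joint's range is limited). The gripper opens to 91 mm and grips with 3 to 60 N. Pads are 32 mm wide; open, the fingers measure 118 mm over their backs; the gripper's body (76 mm by 178 mm) begins 60 mm behind the grasp point.
Start: joints at [-1.409, 0.494, 1.345, -0, 1.302, -0.096], TCP at [0.159, -0.605, 0.214] pointing down, gripper open.
Joint ranges: [-2.91, 2.91], [-0.82, 2.16], [0.22, 2.67], [-1.22, 4.37], [0.12, 2.79], [-3.08, 3.08]. Speed limits (rad/s): [1.89, 1.89, 2.57, 3.01, 3.01, 3.01].

## Interface

Orientations are given as a unit quaternion [w, x, y, z].
In Python, from plant import env gives the robot as it stands.
- The arm moves only by the shell command python3 -m creep 'ROWS' [OPENING] [FORCE]. ROWS is JSON, a list of rows, each a list of 2 entries, a list of its own where there are three numbers: the shift along the world's x, y, z in units of 40 mm (1.0 is 40 mm), then the turn, a rotation vector about the world's x, y, z in units of 10 degrees (1.0 is 10 degrees). In form: [[[tx, ty, tz], [wx, wy, wz]], ...]. A call has 1 to 12 rows; each row is the pose to reach, as a shift and turn from the pose commanded when the call began; what a row does not reach only later rows make up. A row lasts 1/8 s, in which the tool goes at most 62.5 mm and 10.7 degrees, less where a joint would pass 70% of its speed; a pose out of reach is approached as far as the arm can. A call with a gripper value outside its range is refused whole. OPENING is the finger opening in mm, from 0 to 91.2, set as the call begins (- or left out, the last holds). The fingers move at their own pace and stop on an object; FORCE is the grip in N (left out, the last holds). Time passes only in rows, so rows that repeat a pose let the fingers close. It gives the time, the measured TCP pose, the force, the opening and the grip force at its end, in the units of the state.
- env.sense(): the state, without advancing time (a new reading comes with each control period).
- env.read_camera(name): name is "scene" or "top" or "wrist"; returns a dict with "color" (400x640x3 uint8, red, green, blue), "mtx" (3x3 intrinsics, pixels), "extrinsics" (4x4, takes a point from camera to world coordinates); the wrist camera has in their place "T_tool_cam" (4x4, takes a point from camera to tool coordinates, whose origin is the TCP and whose axes are the flange's). Camera axes: x right, y down, z forward; pixel columns grow to the right and rows downward; lengths in m; the calibration is good to about 2 mm. A picture is of the moment at which its call begins: read the wrist's pose just before it. There is no depth.
- env.hand_in(): hands the job in; it is judged then, once.
The state is a dict: "time": time; "joints": joint angles; "joint_vel": joint speeds; "joint_efforts": joint torques, N m; "eef_pos": TCP position; "orientation": TCP orientation; "contact_force": force on the tool from outside, world axes, zero at the start; "torque": the same for the moment, N m; "finger_gap": finger opening in m; "grip_force": force on a finger pad.
Only numpy, scipy, OpenCV 4.12 (cv2) and the standard library are available. Lean on these libraries where they do the work, as an engineer would, in place of code of your own. Each camera call takes 0.05 s, during which the arm holds its last target. There are 200 camera calls.

## Task

The hotplate's keypad is locked: with one fingertip of the open gripper on each of the two square keys beside the display, press both down together, keep both held down for about three seconds to unlock it, and let both come up. Then press the round start key down with a fingertip and let it go. Do not press the oblong timer key, pick nothing up, and leave the pot and the things round the hotplate standing where it is.

Things in the scene. Friction and masses are not known exactly. Their poses are not given: they have to be found in the camera images.
- hotplate: white hotplate (sizes in mm) 240 wide, 320 deep, 70 high, fixed. Origin: underside centre; x from key panel (robot's side) to back, y to operator's left. Pot on round plate behind. Front 105 slopes down 8 degrees to its edge; black keys in one row at x -112: oblong timer y +85, square +32, flat display, square -32, round start -85. Key tops 8 out of the panel, 70 above bench.
- key_down_top (a point): centre of the top face of the left square key (down arrow), 24 x 24 mm; 64 mm centre to centre from the other square key. Its z axis points out of the panel (leaning 8 degrees from vertical towards the panel's front edge), its x axis up the slope, its y axis along the key row, to the operator's left.
- key_up_top (a point): centre of the top face of the right square key (up arrow), 24 x 24 mm. Its z axis points out of the panel (leaning 8 degrees from vertical towards the panel's front edge), its x axis up the slope, its y axis along the key row, to the operator's left.
- key_start_top (a point): centre of the top face of the round start key, 26 mm across, at the right end of the row, 53 mm centre to centre from the right square key. Its z axis points out of the panel (leaning 8 degrees from vertical towards the panel's front edge), its x axis up the slope, its y axis along the key row, to the operator's left.
- key_timer_top (a point): centre of the top face of the oblong timer key, 12 mm along the row by 28 mm, at the left end of the row, 53 mm centre to centre from the left square key. Not to be pressed. Its z axis points out of the panel (leaning 8 degrees from vertical towards the panel's front edge), its x axis up the slope, its y axis along the key row, to the operator's left.
- key_down (a joint): travel of the left square key, straight into the panel. Value in m: 0 = up, 0.005 = fully down (end stop); it counts as down past about 0.0035. A spring resists with 1.5 N at first touch, 4 N fully down, and lifts the key again when let go.
- key_up (a joint): travel of the right square key, straight into the panel. Value in m: 0 = up, 0.005 = fully down (end stop); it counts as down past about 0.0035. A spring resists with 1.5 N at first touch, 4 N fully down, and lifts the key again when let go.
- key_start (a joint): travel of the round start key, straight into the panel. Value in m: 0 = up, 0.005 = fully down (end stop); it counts as down past about 0.0035. A spring resists with 1.5 N at first touch, 4 N fully down, and lifts the key again when let go.
- key_timer (a joint): travel of the oblong timer key, straight into the panel. Same spring and stroke.
- pot: open round steel pot, 132 mm across (200 mm over its two side handles, which point roughly to the left and right), 75 mm high, standing on the hotplate's round plate (its rim is 157 mm above the bench). Origin: centre of its underside. Leave it alone.
- mug: steel mug with a side handle, 72 mm across, 78 mm high, standing on the bench beside the hotplate. Origin: centre of its underside. Leave it alone.
- beaker: glass beaker, 68 mm across, 90 mm high, on the bench beside the hotplate. Origin: centre of its underside. Leave it alone.
- weight: brass laboratory weight with a small knob, 48 mm across, 63 mm high, on the bench beside the hotplate. Origin: centre of its underside. Leave it alone.
- flask: tall steel vacuum flask with a black cap, 68 mm across, 235 mm high, on the bench beside the rear half of the hotplate, on the operator's right. Origin: centre of its underside. Leave it alone.

How it is judged:
On the way, in this order (a step that is already met when the one before it is completed fails the run):
1. both square keys held down together (each past 3.5 mm of its 5 mm) by the fingers for 2.5 s without a break (value of joint each of key_down, key_up above 0.0035 m and contact force between the fingers and key_down above 0.5 N and contact force between the fingers and key_up above 0.5 N), for 2.5 s.
2. both square keys let go and up again (value of joint each of key_down, key_up below 0.001 m), for 0.1 s.
3. the round start key pressed down past 3.5 mm, the square keys up (all of step 2 and value of joint key_start above 0.0035 m), for 0.1 s.
At the end, for the whole second after the job is handed in: all four keys up again (within 1 mm); the pot still on the plate, and pot, mug, beaker, weight and flask at rest within 20 mm of where they stood, the vessels upright (within about 9 degrees) (all of step 2 and value of joint each of key_start, key_timer below 0.001 m and z of pot in the frame of hotplate between 0.075 and 0.09 m and angle between each of pot, mug, beaker, weight, flask's own z axis and vertical below 0.15 rad and distance of each of pot, mug, beaker, weight, flask from where it was at the start of the episode below 0.02 m and linear speed of each of pot, mug, beaker, weight, flask below 0.02 m/s); the robot touches nothing.
It fails at once if one square key is pressed down alone (past 4 mm while the other is up, less than 1 mm) ((value of joint key_down above 0.004 m and value of joint key_up below 0.001 m) or (value of joint key_up above 0.004 m and value of joint key_down below 0.001 m)).
It fails at once if the timer key is pressed (past 2 mm) (value of joint key_timer above 0.002 m).
It fails at once if the start key is pressed (past 3.5 mm) while a square key is still down (value of joint key_start above 0.0035 m and value of joint any of key_down, key_up above 0.0035 m).
It fails at once if a bystander is lifted, carried or pushed away (more than 20 mm from where it stood) (distance of any of pot, mug, beaker, weight, flask from where it was at the start of the episode above 0.02 m).
It also fails if it takes over 48 s, if anything falls off the work surface, if the arm or the gripper's body presses on something with over 40 N, if the wrist force passes 120 N, or if a joint passes its speed limit or range.

## Working session

There is one attempt and no reset: what is moved stays moved. The work goes in short steps, Python scripts to look and compute and a shell command to move; the robot and the scene stay as the last step left them, time stands still between calls to the robot, and variables do not carry over. Pictures are saved under pics/ and viewed, at most 10 in all, crops included, and the job is handed in when it is done.

```bash
mkdir -p pics; ls; python3 - <<'E'
from plant import env
import cv2,numpy as np
s=env.sense();print(s['time'],s['eef_pos'],s['orientation'],s['contact_force'],s['finger_gap'])
for n in("scene","top"):
    c=env.read_camera(n);cv2.imwrite(f'pics/{n}0.png',c['color'][:,:,::-1]);np.savez(f'pics/{n}0.npz',**{k:v for k,v in c.items()})
    print(n,c['mtx'].round(1).tolist(),c['extrinsics'].round(3).tolist())
E
```

```text
pics
0.0 [ 0.15867898 -0.60410848  0.21332863] [-6.25229172e-04  9.91770209e-01  1.28029140e-01 -6.54726843e-06] [0.2968329  0.27056214 0.14801544] 0.09118648796213683
scene [[376.9, 0.0, 320.0], [0.0, 376.9, 197.4], [0.0, 0.0, 1.0]] [[-0.3, 0.749, -0.59, 1.176], [0.954, 0.23, -0.193, 0.262], [-0.009, -0.621, -0.784, 0.826], [0.0, 0.0, 0.0, 1.0]]
top [[483.2, 0.0, 313.6], [0.0, 483.2, 197.5], [0.0, 0.0, 1.0]] [[-0.027, -0.992, 0.121, 0.477], [-0.999, 0.031, 0.027, 0.054], [-0.03, -0.12, -0.992, 1.113], [0.0, 0.0, 0.0, 1.0]]
```

View pics/top0.png

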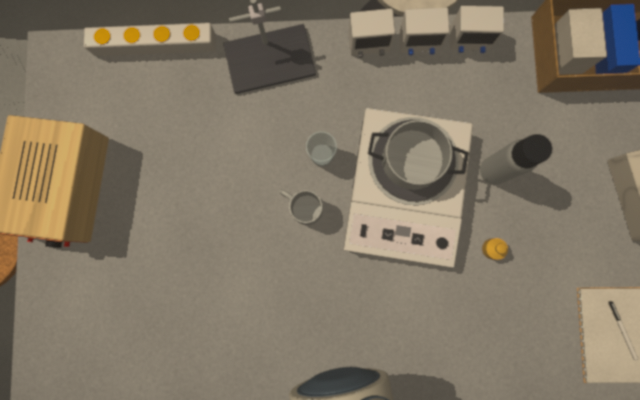

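View pics/scene0.png

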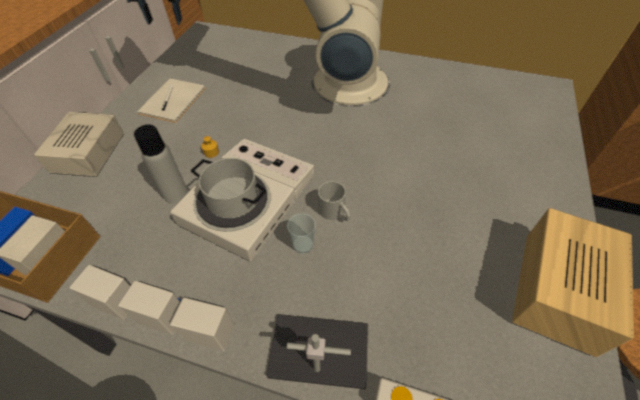

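Top view: timer (363,231), square keys (388,235) and (417,239), start (442,243), display (403,231), weight (497,249), flask cap (532,151), mug (306,207). The scene view shows the same layout.

```bash
cat > h.py <<'E'
import cv2,numpy as np
from scipy.spatial.transform import Rotation as R
def ray(px,K,T,z):
    d=T[:3,:3]@np.linalg.inv(K)@np.array([px[0],px[1],1.]);o=T[:3,3];return o+d*(z-o[2])/d[2]
def blobs(img,thr,roi,amin,amax):
    x0,y0,x1,y1=roi;g=img[y0:y1,x0:x1].max(2)
    n,l,st,c=cv2.connectedComponentsWithStats((g<thr).astype(np.uint8))
    out=[]
    for i in range(1,n):
        if amin<=st[i,4]<=amax:
            w=np.where(l==i,(255.-g),0)
            out.append((c[i]+[x0,y0],st[i,4],st[i,2:4]))
    return out
def wpose(s,c):
    q=np.array(s['orientation']);T=np.eye(4);T[:3,:3]=R.from_quat(q[[1,2,3,0]]).as_matrix();T[:3,3]=s['eef_pos'];return T@c['T_tool_cam']
E
python3 - <<'E'
from h import *
for n,roi in(("top",(352,215,458,260)),("scene",(230,138,305,180))):
    c=np.load(f'pics/{n}0.npz')
    for p,a,wh in sorted(blobs(c['color'],80,roi,15,300),key=lambda b:b[0][0]):
        print(n,p.round(1),a,wh,ray(p,c['mtx'],c['extrinsics'],.07).round(4))
E
```

```text
top [363.2 230.2] 37 [ 5 11] [ 0.5299 -0.0228  0.07  ]
top [387.5 234.3] 67 [10 10] [ 0.5195 -0.0746  0.07  ]
top [417.3 238.9] 73 [10 10] [ 0.508  -0.1376  0.07  ]
top [441.7 242.7] 76 [10 10] [ 0.4983 -0.1888  0.07  ]
scene [243.  148.6] 36 [7 6] [ 0.5028 -0.1881  0.07  ]
scene [249.4 173.8] 26 [5 9] [ 0.5863 -0.1307  0.07  ]
scene [258.5 154.7] 42 [10  6] [ 0.5122 -0.1359  0.07  ]
scene [277.5 162.3] 42 [10  7] [ 0.5241 -0.0739  0.07  ]
scene [294.1 168.8] 25 [7 6] [ 0.5335 -0.0217  0.07  ]
```

```bash
python3 - <<'E'
from h import *
c=np.load('pics/top0.npz')
for n,p,z in(("flaskcap",(532,151),.235),("potrim",(419,152),.157),("weight",(497,249),.05),("mug",(306,207),.078)):print(n,ray(p,c['mtx'],c['extrinsics'],z).round(3))
a=-np.arctan2(.5299-.4983,.1888-.0228);print(np.degrees(a))
z0=-75.3
x=np.array([np.cos(a),np.sin(a),0]);y=np.array([-np.sin(a),np.cos(a),0])
q=np.array([-6.25e-4,.99177,.12803,0]);R0=R.from_quat(q[[1,2,3,0]])
zt=np.sin(np.radians(8))*x-np.cos(np.radians(8))*np.array([0,0,1]);yt=-y;xt=np.cross(yt,zt)
Rt=R.from_matrix(np.c_[xt,yt,zt]);print(xt,np.degrees((Rt*R0.inv()).as_rotvec())/10)
E
```

```text
flaskcap [ 0.657 -0.324  0.235]
potrim [ 0.679 -0.134  0.157]
weight [ 0.482 -0.311  0.05 ]
mug [0.583 0.099 0.078]
-10.77795352260868
[ 0.97279903 -0.18518343  0.1391731 ] [ 0.02050599 -0.80547543 -2.54528463]
```

```bash
python3 -m creep '[[[0.5,0.7,0],[0,0,-0.2]],[[1.4,1.9,0],[0,-0.1,-0.5]],[[2.3,3.2,0],[0,-0.2,-0.8]],[[3.2,4.5,-0.1],[0,-0.3,-1.1]],[[4.1,5.8,-0.3],[0,-0.4,-1.4]],[[5,7.1,-0.5],[0,-0.5,-1.7]],[[5.9,8.4,-0.7],[0,-0.6,-2]],[[6.8,9.7,-0.9],[0,-0.7,-2.2]],[[7.7,11,-1.1],[0,-0.8,-2.4]],[[8.5,12,-1.2],[0.02,-0.8,-2.55]],[[8.93,12.47,-1.3],[0.02,-0.8,-2.55]],[[8.93,12.47,-1.3],[0.02,-0.8,-2.55]]]' 50.5
python3 -m creep '[[[0,0,0],[0,0,0]],[[0,0,0],[0,0,0]],[[0,0,0],[0,0,0]],[[0,0,0],[0,0,0]]]'
python3 - <<'E'
from h import *
from plant import env
s=env.sense();c=env.read_camera('wrist');cv2.imwrite('pics/w1.png',c['color'][:,:,::-1])
T=wpose(s,c);np.savez('pics/w1.npz',color=c['color'],mtx=c['mtx'],T=T)
print(s['time'],s['eef_pos'],s['orientation'],s['contact_force'],s['finger_gap'],c['T_tool_cam'].round(3).tolist())
for p,a,wh in blobs(c['color'],60,(0,0,640,400),150,9000):print(p.round(1),a,wh,ray(p,c['mtx'],T,.07).round(4))
E
```

```text
time: 1.6
eef_pos: [0.5166, -0.1042, 0.1614]
orientation: [0.007, 0.993, -0.093, 0.069]
contact_force: [-0.7, -0.5, 0.2]
finger_gap: 0.0506
grip_force: 0.0
time: 2.1
eef_pos: [0.5158, -0.1061, 0.162]
orientation: [0.007, 0.993, -0.094, 0.069]
contact_force: [0.0, 0.1, -0.6]
finger_gap: 0.0502
grip_force: 0.0
2.1 [ 0.515796   -0.10612817  0.16202068] [ 0.00718838  0.99311401 -0.09446909  0.06890917] [ 0.02664033  0.10120757 -0.56535157] 0.05023861307301616 [[-0.001, -0.963, -0.271, 0.077], [1.0, -0.001, -0.0, -0.0], [0.0, -0.271, 0.963, -0.171], [0.0, 0.0, 0.0, 1.0]]
[187.1  11.3] 631 [54 24] [ 0.7209 -0.0221  0.07  ]
[397.6  64.3] 3922 [153 121] [ 0.6391 -0.2038  0.07  ]
[237.8 211.5] 303 [14 26] [ 0.531  -0.0249  0.07  ]
[404.6 210.7] 468 [26 24] [ 0.4999 -0.1896  0.07  ]
[428.3 267.2] 7970 [175 110] [ 0.4365 -0.2048  0.07  ]
[ 31.6 260.9] 159 [81 36] [0.5208 0.1953 0.07  ]
[235.2 392.8] 483 [51 18] [0.333  0.0247 0.07  ]
```

View pics/w1.png

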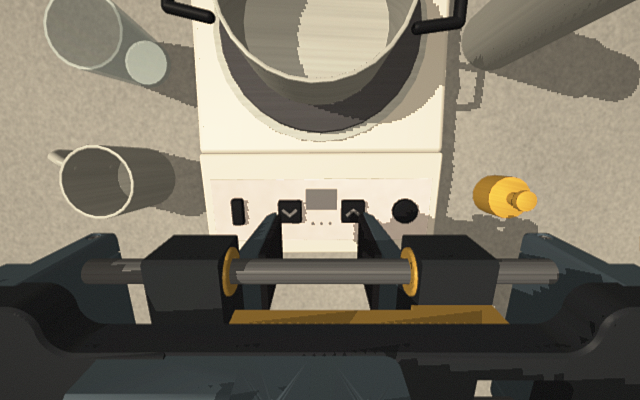

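The keys show at timer (238,211), squares (290,211) and (353,211), start (405,211). The fingertips straddle the two squares, with their midpoint near column 321. Next I descend to about 8 mm above the keys.

```bash
python3 -m creep '[[[0,-0.01,-0.4],[0,0,0]],[[0,-0.01,-0.8],[0,0,0]],[[0,-0.01,-1.2],[0,0,0]],[[-0.02,-0.02,-1.6],[0,0,0]],[[-0.03,-0.02,-1.9],[0,0,0]],[[-0.03,-0.02,-2.05],[0,0,0]],[[-0.03,-0.02,-2.05],[0,0,0]],[[-0.03,-0.02,-2.05],[0,0,0]]]'
python3 - <<'E'
from h import *
from plant import env
s=env.sense();c=env.read_camera('wrist')
cv2.imwrite('pics/w2.png',cv2.resize(c['color'][130:290,200:440,::-1],None,fx=3,fy=3))
T=wpose(s,c);np.savez('pics/w2.npz',color=c['color'],mtx=c['mtx'],T=T)
print(s['time'],s['eef_pos'],s['contact_force'],s['finger_gap'])
for p,a,wh in blobs(c['color'],60,(150,100,500,300),150,9000):print(p.round(1),a,wh,ray(p,c['mtx'],T,.07).round(4))
E
```

```text
time: 3.15
eef_pos: [0.515, -0.1066, 0.0803]
orientation: [0.007, 0.993, -0.094, 0.069]
contact_force: [0.4, 0.6, -0.6]
finger_gap: 0.0507
grip_force: 0.0
3.15 [ 0.51501819 -0.10658451  0.08031447] [ 0.36213862  0.63042778 -0.6376581 ] 0.050700623629846966
[325.8 112.5] 241 [133  20] [ 0.5957 -0.1258  0.07  ]
[214.3 261.3] 7554 [151  87] [ 0.5087 -0.0275  0.07  ]
[430.1 261. ] 7782 [151  87] [ 0.4795 -0.1803  0.07  ]
```

View pics/w2.png

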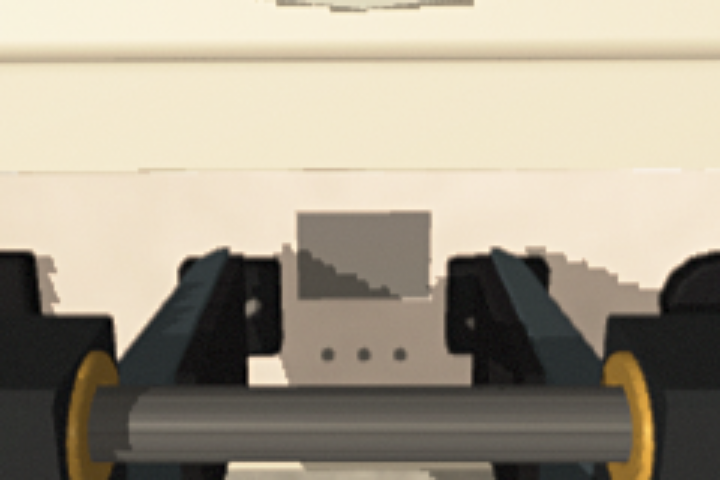

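The fingertips sit centrally over both square keys: keys at crop columns 180–280 and 447–548, tips near 225 and 500. Next I lower them slowly to the point of contact.

```bash
python3 -m creep '[[[0.01,0,-0.08],[0,0,0]],[[0.02,0,-0.16],[0,0,0]],[[0.02,0,-0.2],[0,0,0]],[[0.02,0,-0.2],[0,0,0]]]'
python3 -m creep '[[[0,0,-0.03],[0,0,0]],[[0.01,0,-0.06],[0,0,0]],[[0.01,0,-0.06],[0,0,0]]]'
python3 -m creep '[[[0,0,-0.03],[0,0,0]],[[0.01,0,-0.06],[0,0,0]],[[0.01,0,-0.06],[0,0,0]]]'; python3 -c "
from plant import env
s=env.sense();print(s['contact_force'],s['torque'])"
```

```text
time: 3.7
eef_pos: [0.5155, -0.1065, 0.0717]
orientation: [0.007, 0.993, -0.094, 0.069]
contact_force: [-0.3, 0.4, 0.4]
finger_gap: 0.0505
grip_force: 0.0
time: 4.08
eef_pos: [0.5158, -0.1065, 0.0695]
orientation: [0.007, 0.993, -0.094, 0.069]
contact_force: [-2.6, -1.3, 3.7]
finger_gap: 0.0501
grip_force: 1.8
time: 4.45
eef_pos: [0.5162, -0.1066, 0.067]
orientation: [0.007, 0.993, -0.094, 0.069]
contact_force: [-4.5, -2.0, 4.8]
finger_gap: 0.0506
grip_force: 3.0
[-4.5007927  -2.03363059  4.82080876] [-0.50252614  0.70000346 -0.113198  ]
```

```bash
python3 -m creep '[[[0,0,-0.02],[0,0,0]],[[0,0,-0.04],[0,0,0]],[[0,0,-0.04],[0,0,0]]]';python3 -m creep '[[[0,0,-0.02],[0,0,0]],[[0,0,-0.04],[0,0,0]],[[0,0,-0.04],[0,0,0]]]'; python3 -c "
from plant import env
s=env.sense();print(s['contact_force'],s['torque'])"
```

```text
time: 4.82
eef_pos: [0.5164, -0.1066, 0.0656]
orientation: [0.007, 0.993, -0.094, 0.069]
contact_force: [-3.9, -2.2, 7.0]
finger_gap: 0.0507
grip_force: 3.8
time: 5.2
eef_pos: [0.5165, -0.1066, 0.0652]
orientation: [0.007, 0.993, -0.094, 0.069]
contact_force: [-10.9, -0.0, 36.7]
finger_gap: 0.0509
grip_force: 19.1
[-1.08780855e+01 -2.98041783e-02  3.67036234e+01] [-0.02688929  1.56358257 -0.08134902]
```

Both keys are on their end stops and the load is balanced. I ease off slightly and hold for about 3 s.

```bash
python3 -m creep '[[[0,0,0.01],[0,0,0]],[[0,0,0.01],[0,0,0]],[[0,0,0.01],[0,0,0]],[[0,0,0.01],[0,0,0]]]'; python3 -c "
from plant import env
s=env.sense();print(s['contact_force'],s['torque'])"
python3 -m creep '[[[0,0,0],[0,0,0]],[[0,0,0],[0,0,0]],[[0,0,0],[0,0,0]],[[0,0,0],[0,0,0]],[[0,0,0],[0,0,0]],[[0,0,0],[0,0,0]],[[0,0,0],[0,0,0]],[[0,0,0],[0,0,0]],[[0,0,0],[0,0,0]],[[0,0,0],[0,0,0]],[[0,0,0],[0,0,0]],[[0,0,0],[0,0,0]]]'
python3 -m creep '[[[0,0,0],[0,0,0]],[[0,0,0],[0,0,0]],[[0,0,0],[0,0,0]],[[0,0,0],[0,0,0]],[[0,0,0],[0,0,0]],[[0,0,0],[0,0,0]],[[0,0,0],[0,0,0]],[[0,0,0],[0,0,0]],[[0,0,0],[0,0,0]],[[0,0,0],[0,0,0]],[[0,0,0],[0,0,0]],[[0,0,0],[0,0,0]]]'
```

```text
time: 5.7
eef_pos: [0.5165, -0.1066, 0.0653]
orientation: [0.007, 0.993, -0.094, 0.069]
contact_force: [-9.9, -1.5, 28.6]
finger_gap: 0.0504
grip_force: 15.0
[-9.91595211 -1.47258025 28.57169948] [-0.08851677  1.31057569 -0.08784028]
time: 7.2
eef_pos: [0.5164, -0.1066, 0.0652]
orientation: [0.007, 0.993, -0.094, 0.069]
contact_force: [-10.1, -1.0, 29.2]
finger_gap: 0.0503
grip_force: 15.0
time: 8.7
eef_pos: [0.5164, -0.1066, 0.0652]
orientation: [0.007, 0.993, -0.094, 0.069]
contact_force: [-9.8, -1.1, 28.8]
finger_gap: 0.0507
grip_force: 15.0
```

Held for about 3.5 s. Now I lift, close the fingers and move over the start key.

```bash
python3 -m creep '[[[-0.02,0,0.15],[0,0,0]],[[-0.05,0,0.5],[0,0,0]],[[-0.05,0,1],[0,0,0]],[[-0.05,0,1.2],[0,0,0]],[[-0.05,0,1.2],[0,0,0]]]'
python3 -m creep '[[[-0.1,-0.5,0],[0,0,0]],[[-0.2,-1.1,0],[0,0,0]],[[-0.3,-1.7,0],[0,0,0]],[[-0.4,-2.08,0],[0,0,0]],[[-0.4,-2.08,0],[0,0,0]],[[-0.4,-2.08,-0.4],[0,0,0]],[[-0.4,-2.08,-0.7],[0,0,0]],[[-0.4,-2.08,-0.7],[0,0,0]],[[-0.4,-2.08,-0.7],[0,0,0]]]' 0
python3 - <<'E'
from h import *
from plant import env
s=env.sense();c=env.read_camera('wrist')
cv2.imwrite('pics/w3.png',cv2.resize(c['color'][100:300,180:440,::-1],None,fx=3,fy=3))
T=wpose(s,c)
print(s['time'],s['eef_pos'],s['contact_force'],s['finger_gap'])
E
```

```text
time: 9.32
eef_pos: [0.5147, -0.1066, 0.1128]
orientation: [0.007, 0.993, -0.094, 0.069]
contact_force: [0.0, 0.5, -0.2]
finger_gap: 0.0504
grip_force: 0.0
time: 10.45
eef_pos: [0.4985, -0.1895, 0.0845]
orientation: [0.007, 0.993, -0.094, 0.069]
contact_force: [1.4, 0.5, 0.3]
finger_gap: 0.0003
grip_force: 0.0
10.45 [ 0.49850028 -0.18949602  0.08449873] [1.38415613 0.52905217 0.32029186] 0.0003329187643792738
```

View pics/w3.png

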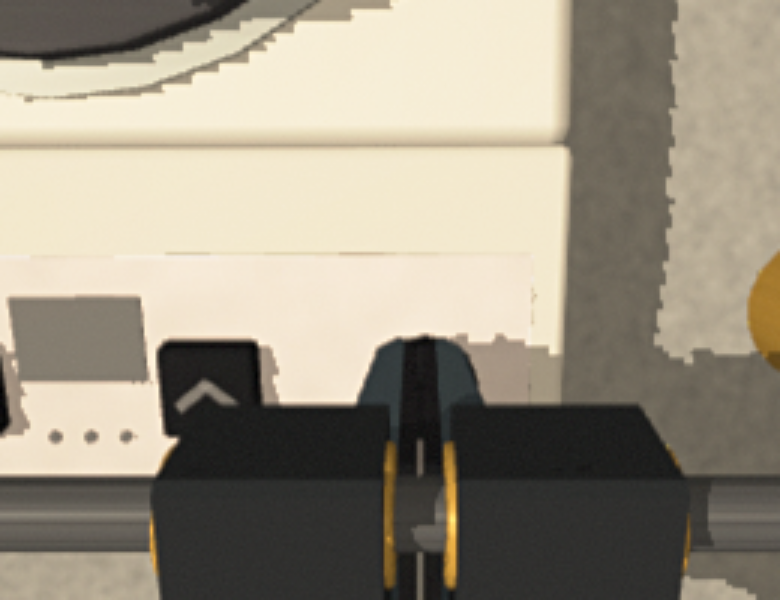

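The shut fingertips (column 422) cover the start key, whose upper rim is just visible at (424,338), and the up-arrow key beside it is up and clear. I press now.

```bash
python3 -m creep '[[[0.02,0,-0.15],[0,0,0]],[[0.04,0,-0.3],[0,0,0]],[[0.05,0,-0.38],[0,0,0]],[[0.05,0,-0.43],[0,0,0]],[[0.05,0,-0.43],[0,0,0]]]'
python3 -m creep '[[[0,0,-0.02],[0,0,0]],[[0.01,0,-0.04],[0,0,0]],[[0.01,0,-0.05],[0,0,0]],[[0.01,0,-0.05],[0,0,0]]]'
```

```text
time: 11.12
eef_pos: [0.5005, -0.1897, 0.0671]
orientation: [0.007, 0.993, -0.094, 0.069]
contact_force: [1.0, 1.4, 2.7]
finger_gap: 0.0004
grip_force: 1.5
time: 11.62
eef_pos: [0.5008, -0.1898, 0.0654]
orientation: [0.007, 0.993, -0.094, 0.069]
contact_force: [-1.4, 1.1, 10.3]
finger_gap: 0.0005
grip_force: 4.7
```

10 N is more than the spring's 4 N, so the key is on its stop. I hold briefly, then release and retreat.

```bash
python3 -m creep '[[[0,0,-0.005],[0,0,0]],[[0,0,-0.005],[0,0,0]],[[0,0,-0.005],[0,0,0]],[[0,0,-0.005],[0,0,0]]]'
python3 -m creep '[[[-0.02,0,0.15],[0,0,0]],[[-0.05,0,0.6],[0,0,0]],[[-0.05,0,1.3],[0,0,0]],[[-0.1,0,2],[0,0,0]],[[-0.1,0,2.5],[0,0,0]],[[-0.1,0,2.5],[0,0,0]],[[-0.1,0,2.5],[0,0,0]],[[-0.1,0,2.5],[0,0,0]],[[-0.1,0,2.5],[0,0,0]],[[-0.1,0,2.5],[0,0,0]]]'
python3 - <<'E'
from plant import env
import cv2
c=env.read_camera('wrist');cv2.imwrite('pics/w4.png',c['color'][:,:,::-1])
E
```

```text
time: 12.12
eef_pos: [0.5008, -0.1898, 0.0653]
orientation: [0.007, 0.993, -0.094, 0.069]
contact_force: [-2.6, 0.5, 12.9]
finger_gap: 0.0007
grip_force: 6.5
time: 13.38
eef_pos: [0.4966, -0.1896, 0.1646]
orientation: [0.007, 0.993, -0.094, 0.069]
contact_force: [-0.0, 0.2, -0.1]
finger_gap: 0.0002
grip_force: 0.0
```

View pics/w4.png

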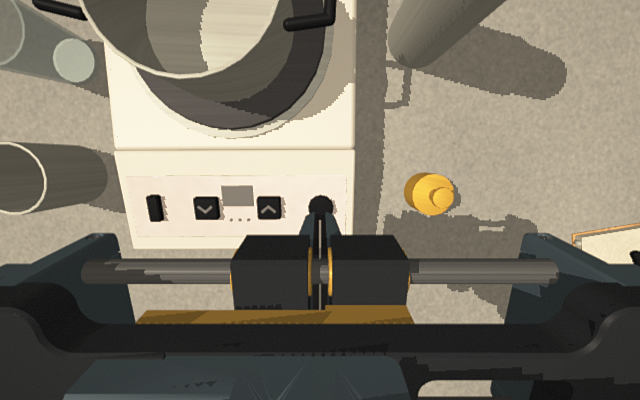

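All four keys are up: (154,208), (206,208), (268,208) and (320,205). The bystanders are undisturbed and the tool is clear.

```bash
python3 -c "
from plant import env
print(env.hand_in())"
```

```text
the job is handed in; nothing more can be done
None
```

I held both square keys down together for about 3.5 s and let them up, then pressed and released the round start key; the job is handed in at about 13.4 s, with all keys up, nothing else disturbed in the last picture, and no verdict returned.

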